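# Zero the demonstration pen injector and hold it on the practice pad

### The job

The demonstration pen injector (the one with a round dose knob on top) stands in the desk stand with a dose left on it: turn the knob anticlockwise all the way back to its zero stop, then lift the pen out and hold the end of its spring guard on the round sticker of the sloping practice pad, centred and square to the pad's face, pressing gently until the guard has slid well in, two thirds of its travel or more. The program finishes while holding the pen pressed there like that, with the dose still at zero; leave everything else on the desk where it is.

Things in the scene. Friction and masses are not known exactly. Their poses are not given: they have to be found in the camera images.
- pen: White pen injector, loose, about 100 g, upright in one of the stand's sockets. Origin: centre of the end of its guard when fully out; z runs up the pen. Along z: round grey guard (20 mm diameter) 0 to 14 mm, flat-sided body 14 to 124 mm (26 mm thick along x, 32 mm wide along y), neck (19 mm diameter) to 132 mm, dose knob to 150 mm. In the stand its x and y lie along the stand's
- dose (a joint): Dose knob on the pen's top, rad: 0 at the zero stop, growing clockwise seen from above, 2.0 at the other stop; starts between 0.7 and 1.9, turns with 0.02 N m and stays where it is left. At zero the white line on its top points along the pen's +y, to the small black index on the body's shoulder
- knob_mid (a point): Centre of the dose knob, on its axis at mid height. The knob is a ribbed grey plastic cylinder 22 mm in diameter, 18 mm high, its top 156 mm above the desk in the stand
- guard (a joint): Spring guard at the pen's lower end, m: 0 when fully out, 0.010 when pushed fully in. The spring takes 3.6 N to start and rises to 8.1 N fully in; it springs back when relieved
- guard_end (a point): Centre of the flat round end of the guard (20 mm diameter); it moves with the guard
- stand: White stand, fixed, 70 mm deep (x), 214 mm long (y), 66 mm high; origin centre of its underside. Three upright sockets in a row along y, 66 mm apart, the middle one at the origin, 28 (x) by 34 mm (y), floor 6 mm above the desk. Which one holds the pen varies; the pen's body stands free from 66 to 130 mm above the desk, with its neighbours along y, so it is gripped across its thickness
- pad: Injection practice pad, fixed: skin-coloured silicone slab 160 mm wide (y), 120 mm down the slope, on a white wedge 176 mm wide. The face slopes 18 degrees, low edge (41 mm above the desk) to the pad's -x, high edge 79 mm; its centre is 60 mm above the origin, which is on the desk
- spot (a point): Centre of the round white paper sticker (30 mm, with a black ring and dot) on the pad's face, halfway up the slope, anywhere within 45 mm of the middle across the pad's width; z is the outward normal of the face, x points up the slope
- trainer: White oval trainer without a knob, 26 x 32 mm, 102 mm long, loose in another socket, its top 108 mm above the desk; leave it. Origin centre of its underside
- penlight: Aluminium penlight, 26 mm diameter, 100 mm long, loose in the remaining socket, its top 106 mm above the desk; leave it. Origin centre of its underside
- jar_tall: White tablet jar 72 mm diameter, 120 mm high, loose; leave it. Origin centre of its underside
- jar_short: White tablet jar 80 mm diameter, 85 mm high, loose; leave it. Origin centre of its underside
- mug: White mug 80 mm diameter, 92 mm high, loose; leave it. Origin centre of its underside
- stapler: Blue stapler 150 x 36 x 64 mm high, lying along its x, loose; leave it. Origin centre of its underside
- carton: Small medicine carton 45 x 75 x 60 mm high, loose; leave it. Origin centre of its underside
- phone: Black phone lying flat, 150 x 72 x 9 mm, loose; leave it. Origin centre of its underside
Things that resemble listed ones, but are neither listed nor needed, are in the scene too. What is shaped like the stand but brown is not meant.

How it is judged:
By the outcome, as a careful person would: the job done as asked, in the order asked, and still so for the second after the job is handed in, while the arm keeps its last pose, push and grip.
It also fails if it takes over 51 s, if anything falls off the work surface, if the arm or the gripper's body presses on something with over 40 N, if the wrist force passes 120 N, or if a joint passes its speed limit or range.

### The arm

A 6-joint arm with a two-finger parallel gripper is mounted at the origin on the work surface. World frame = base frame: x ahead of the robot, y to its left, z up, the work surface at z = 0. Lengths are in m, angles in rad, forces in N, time in s.
With the tool pointing down it reaches from about 0.25 to 0.8 m from the base axis. Payload 8.5 kg.
Tool frame: the origin (TCP) lies between the finger pads; the fingertips stand ahead of it and the grasp point (between the pads) lies 11 mm behind it (finger_overhang is the z of the fingertips in the tool frame, in m); z points along the fingers, y is the line along which they close (so a half turn about z gives the same grasp; the last joint's range is limited). The gripper opens to 85 mm and grips with 20 to 120 N. Pads are 22 mm wide; open, the fingers measure 114 mm over their backs; the gripper's body (76 mm by 85 mm) begins 54 mm behind the grasp point. The pads swing forward as they close: fully open they stand 13 mm farther back than shut.
Start: joints at [-1.292, 0.238, -0.013, 1.319, 0, 1.571], TCP at [0.144, -0.505, 0.239] pointing down, gripper open.
Joint ranges: [-2.66, 2.66], [-1.03, 1.9], [-1.14, 1.46], [-1.82, 2.27], [-1.45, 1.34], [-3.14, 3.14]. Speed limits (rad/s): [2.22, 2.22, 2.79, 3.14, 3.14, 3.14].

### API

Orientations are given as a rotation vector (axis times angle).
In Python, from workcell import * gives the robot as it stands.
- The arm moves only by the tool move_arm, never from a script. Its argument "plan" is text: rows parted by semicolons, each of 5 numbers parted by spaces: the gripper's target within -1 to 1 (fully open at 1, half-way at 0, shut at -1), then the shift along the tool's x, y, z in m, then the turn about the tool's z in degrees. In form: grip tx ty tz yaw; .... A call has 1 to 5 rows; each row is the pose to reach, as a shift and turn from the pose commanded when the call began, along the tool's axes at that moment; what a row does not reach only later rows make up. A row lasts 1/10 s, in which the tool goes at most 50 mm and 8.59 degrees, less where a joint would pass 70% of its speed; a pose out of reach is approached as far as the arm can. A call with a gripper value outside its range is refused whole. The fingers move at their own pace and stop on an object; "newtons" is the grip in N (left out, the last holds). Time passes only in rows, so rows that repeat a pose let the fingers close. It gives the time, the measured TCP pose, the force, the opening and the grip force at its end, in the units of the state.
- observe(): the state, without advancing time (a new reading comes with each control period).
- grab_frame(name): name is "side" or "top" or "wrist"; returns a dict with "frame" (384x512x3 uint8, red, green, blue), "camera_matrix" (3x3 intrinsics, pixels), "position" and "orientation" of the camera in the world; the wrist camera has in their place "T_tool_cam" (4x4, takes a point from camera to tool coordinates, whose origin is the TCP and whose axes are the flange's). Camera axes: x right, y down, z forward; pixel columns grow to the right and rows downward; lengths in m; the calibration is good to about 2 mm. A picture is of the moment at which its call begins: read the wrist's pose just before it. There is no depth.
- close_job(): hands the job in; it is judged then, once.
The state is a dict: "time_s": time; "q": joint angles; "dq": joint speeds; "effort": joint torques, N m; "ee_pos": TCP position; "eef_rot": TCP orientation; "wrist_force": force on the tool from outside, world axes, zero at the start; "moment": the same for the moment, N m; "opening": finger opening in m; "finger_force": force on a finger pad.
Only numpy, scipy, OpenCV 4.12 (cv2) and the standard library are available. Lean on these libraries where they do the work, as an engineer would, in place of code of your own. Each camera call takes 0.05 s, during which the arm holds its last target. There are 200 camera calls.

## Working session

There is one attempt and no reset: what is moved stays moved. The work goes in short steps, Python scripts to look and compute and a tool call to move; the robot and the scene stay as the last step left them, time stands still between calls to the robot, and variables do not carry over. Pictures are saved under pics/ and viewed, at most 13 in all, crops included, and the job is handed in when it is done.

Besides the shell and the picture viewer there is one more tool, called after "Call:" by a JSON object that holds its "name" and its "arguments", one argument or row to a line. move_arm: Moves the arm, as the interface text tells. Its arguments: {"type":"object","properties":{"plan":{"type":"string"},"newtons":{"type":"number"}},"required":["plan"]}

```bash
ls; mkdir -p pics
cat > h.py <<'E'
from workcell import *
import numpy as np, cv2
from scipy.spatial.transform import Rotation as R
def cam(name):
    s=observe(); g=grab_frame(name); K=np.array(g["camera_matrix"])
    if name=="wrist":
        T=np.eye(4); T[:3,:3]=R.from_rotvec(s["eef_rot"]).as_matrix(); T[:3,3]=s["ee_pos"]
        T=T@np.array(g["T_tool_cam"]); Rc,p=T[:3,:3],T[:3,3]
    else:
        o=np.array(g["orientation"]); p=np.array(g["position"])
        Rc=o if o.shape==(3,3) else (R.from_rotvec(o).as_matrix() if o.size==3 else R.from_quat(o).as_matrix())
    return g["frame"],K,Rc,p
def ray(K,Rc,uv):
    d=Rc@np.linalg.solve(K,[uv[0],uv[1],1.]); return d/np.linalg.norm(d)
def onz(K,Rc,p,uv,z):
    d=ray(K,Rc,uv); return p+d*(z-p[2])/d[2]
def proj(K,Rc,p,X):
    c=K@(Rc.T@(np.asarray(X)-p)); return c[:2]/c[2]
def save(f,n,box=None,k=1):
    if box: f=f[box[1]:box[3],box[0]:box[2]]
    cv2.imwrite("pics/"+n,cv2.cvtColor(cv2.resize(f,None,fx=k,fy=k,interpolation=cv2.INTER_CUBIC),cv2.COLOR_RGB2BGR))
E
python3 - <<'E'
from h import *
for n in ("top","side"):
    g=grab_frame(n); print(n,g["camera_matrix"],g["position"],g["orientation"])
    np.savez(n+".npz",**{k:np.array(v) for k,v in g.items()})
    save(g["frame"],n+"0.png",k=1.5)
print(observe())
E
```

```text
pics
top [[368.34800761   0.         259.35093913]
 [  0.         368.34800761 188.64344984]
 [  0.           0.           1.        ]] [4.26668347e-01 5.11959816e-04 1.20793226e+00] [-2.15297905  2.21377594 -0.10640808]
side [[420.98291938   0.         255.21301781]
 [  0.         420.98291938 188.95789015]
 [  0.           0.           1.        ]] [0.13580152 0.91777196 1.0546869 ] [-0.55466545  2.68577441 -1.1605325 ]
{'time_s': 0.1, 'q': array([-1.29198340e+00,  2.38725814e-01, -1.41311299e-02,  1.31918798e+00,
        1.66433117e-05,  1.57078920e+00]), 'dq': array([-0.00115534, -0.0006721 ,  0.00098723,  0.00011776,  0.00084742,
        0.00022414]), 'effort': array([-2.02303716e-03, -5.39720678e+01,  3.46998346e+01,  1.34737574e-02,
       -2.98681459e-05,  4.97959689e-06]), 'ee_pos': array([ 0.14439931, -0.50439925,  0.23875438]), 'eef_rot': array([-3.10988661e+00, -4.36380056e-01,  2.46538837e-04]), 'wrist_force': array([0.58283281, 0.18324127, 0.73751065]), 'moment': array([-0.00788451, -0.01063521,  0.0324318 ]), 'finger_force': 0.0, 'opening': 0.08518031013049356}
```

View pics/top0.png

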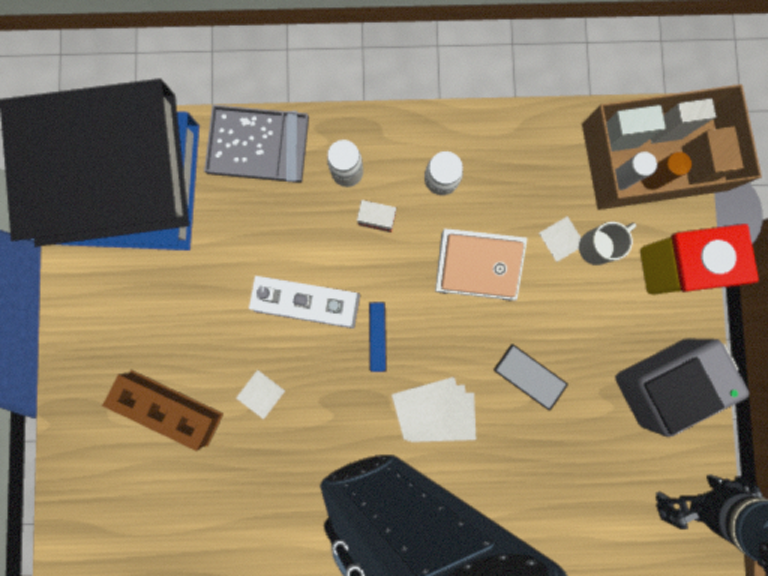

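View pics/side0.png

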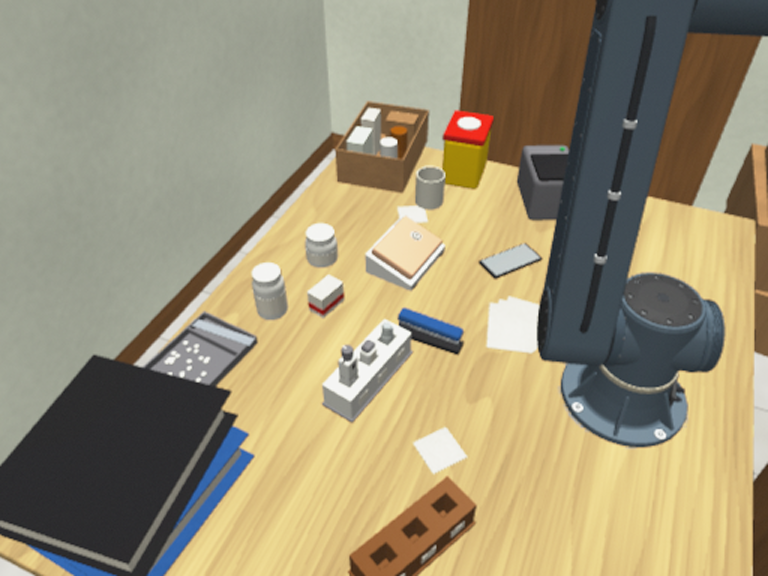

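The top view has two stand-like blocks. The brown one at (160,410) is excluded by the task, and the white one at (304,300) is the stand. In its sockets, the left item at (267,294) is tall with a dark ribbed knob in the side view (348,355), so it should be the pen. The middle and right items look like the trainer and the penlight. The pad is at (482,265) with its sticker at (500,268). I'll measure these and confirm with a crop.

Run:
```python
from h import *
import workcell; print([n for n in dir(workcell) if not n.startswith('_')], globals().get('finger_overhang'))
D={}
for n in("top","side"):
    g=np.load(n+".npz"); D[n]=(g["frame"],g["camera_matrix"],R.from_rotvec(g["orientation"]).as_matrix(),g["position"])
f,K,Rc,p=D["top"]
h=cv2.cvtColor(f,cv2.COLOR_RGB2HSV)
# stand: bright, unsaturated
m=((h[...,1]<40)&(h[...,2]>190)).astype(np.uint8); 
m[:170]=0;m[225:]=0;m[:,:155]=0;m[:,250:]=0
c=max(cv2.findContours(m,0,2)[0],key=cv2.contourArea); r=cv2.minAreaRect(c); b=cv2.boxPoints(r)
print("stand px",r); print("corners z66\n",np.array([onz(K,Rc,p,u,.066)for u in b]).round(4))
cc=onz(K,Rc,p,r[0],.066);print("ctr",cc)
# pad orange face
m=((h[...,0]<16)&(h[...,1]>70)&(h[...,2]>180)).astype(np.uint8); m[:145]=0;m[210:]=0;m[:,:280]=0;m[:,360:]=0
c=max(cv2.findContours(m,0,2)[0],key=cv2.contourArea); r=cv2.minAreaRect(c); b=cv2.boxPoints(r)
print("pad px",r,b.round(1).tolist()); print(np.array([onz(K,Rc,p,u,.06)for u in b]).round(4))
# two views: spot & knob
def tri(a,b):
    A=[];B=[]
    for n,u in(("top",a),("side",b)):
        _,K,Rc,p=D[n];d=ray(K,Rc,u);P=np.eye(3)-np.outer(d,d);A.append(P);B.append(P@p)
    return np.linalg.solve(sum(A),sum(B))
print("spot",tri((500/1.5,268.5/1.5),(416.5/1.5,236/1.5)))
print("knob top",onz(K,Rc,p,(264.5/1.5,292/1.5),.156), tri((264.5/1.5,292/1.5),(348/1.5,349/1.5)))
a=cv2.resize(f[170:225,155:250],None,fx=6,fy=6,interpolation=cv2.INTER_CUBIC)
s=D["side"][0][210:285,205:285]; s=cv2.resize(s,None,fx=4,fy=4,interpolation=cv2.INTER_CUBIC)
pp=cv2.resize(D["side"][0][140:195,240:300],None,fx=4,fy=4,interpolation=cv2.INTER_CUBIC)
o=np.zeros((330+300,800,3),np.uint8);o[:330,:570]=a;o[330:630,:320]=s;o[330:550,330:570]=pp
save(o[:600],"crop1.png")
```

```text
['PlanningError', 'close_job', 'finger_overhang', 'grab_frame', 'observe'] 0.008
stand px ((201.48545837402344, 200.25222778320312), (69.04926300048828, 22.880008697509766), 9.637537956237793)
corners z66
 [[0.479  0.2766 0.066 ]
 [0.5487 0.2643 0.066 ]
 [0.5069 0.0538 0.066 ]
 [0.4374 0.0673 0.066 ]]
ctr [0.49289913 0.16549164 0.066     ]
pad px ((321.6463623046875, 176.6829376220703), (49.80462646484375, 36.55284118652344), 6.34019136428833) [[294.8999938964844, 192.10000610351562], [298.8999938964844, 155.8000030517578], [348.3999938964844, 161.3000030517578], [344.3999938964844, 197.60000610351562]]
[[ 0.5107 -0.1256  0.06  ]
 [ 0.6253 -0.1426  0.06  ]
 [ 0.6036 -0.2983  0.06  ]
 [ 0.4892 -0.28    0.06  ]]
spot [ 0.55018787 -0.24835976  0.05681577]
knob top [0.50563021 0.22392278 0.156     ] [0.50772438 0.2259555  0.14921363]
```

View pics/crop1.png

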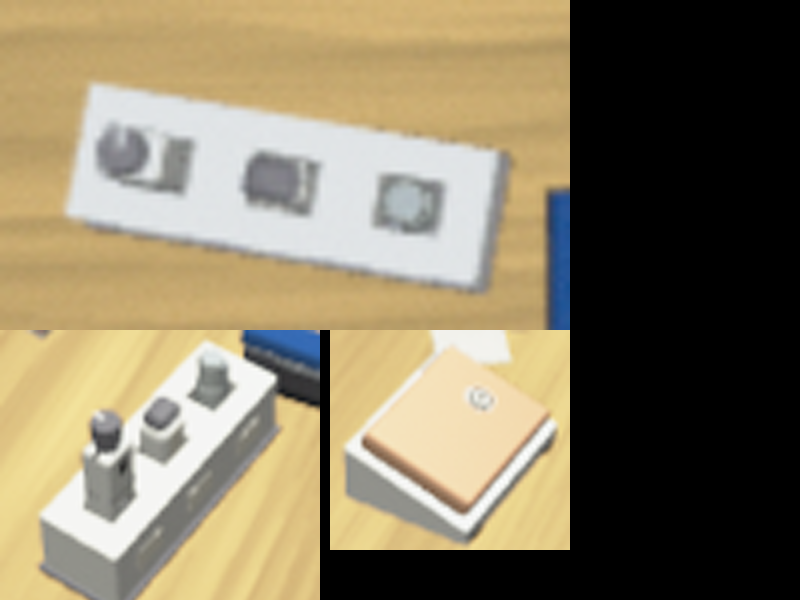

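The crop confirms it. The left socket item at (122,152) has the round knob with a white line pointing up, about +x, so the dose is about 1.3 rad. The middle item is the oval trainer and the right one is the penlight. The pad's high edge is at world +x.

```bash
cat >> h.py <<'E'
def shift(target,az=None):
    s=observe(); M=R.from_rotvec(s["eef_rot"]).as_matrix(); y=M[:,1]
    a=np.degrees(np.arctan2(y[1],y[0])); yaw=None if az is None else -((az-a+180)%360-180)
    print("t",s["time_s"],"pos",s["ee_pos"].round(4),"az",a.round(2),"q6",np.degrees(s["q"][5]).round(1),"shift mm",(1000*M.T@(np.array(target)-s["ee_pos"])).round(1),"yaw",yaw)
    return M
E
python3 - <<'E'
from h import *
g=np.load("top.npz");K,Rc,p=g["camera_matrix"],R.from_rotvec(g["orientation"]).as_matrix(),g["position"]
print("spot z60",onz(K,Rc,p,(500/1.5,268.5/1.5),.06))
print(grab_frame("wrist")["T_tool_cam"])
shift([.5,.22,.30],-11)
E
```

```text
spot z60 [ 0.54862037 -0.24806003  0.06      ]
[[ 1.61813728e-04 -9.55976267e-01 -2.93443947e-01  7.45640219e-02]
 [ 9.99999958e-01  8.38206686e-05  2.78360320e-04  2.52251343e-04]
 [-2.41509192e-04 -2.93443980e-01  9.55976241e-01 -1.34855439e-01]
 [ 0.00000000e+00  0.00000000e+00  0.00000000e+00  1.00000000e+00]]
t 0.15 pos [ 0.1444 -0.5044  0.2388] az -74.03 q6 90.0 shift mm [ 541.2 -598.7  -60.5] yaw -63.02932019653784
```

Call:
{"name": "move_arm", "arguments": {
  "plan": "1 0.541 -0.599 -0.06 -63; 1 0.541 -0.599 -0.06 -63; 1 0.541 -0.599 -0.06 -63; 1 0.541 -0.599 -0.06 -63; 1 0.541 -0.599 -0.06 -63",
  "newtons": 20
}}

```text
time_s: 0.65
ee_pos: [0.2544, -0.279, 0.2579]
eef_rot: [-2.731, -1.553, -0.0]
wrist_force: [1.4, -0.2, -1.0]
opening: 0.0849
finger_force: 0.0
```

```bash
python3 -c "
from h import *
shift([.5,.22,.30],-11)"
```

```text
t 0.65 pos [ 0.2544 -0.279   0.2579] az -30.75 q6 73.1 shift mm [554.4 -44.1 -42.1] yaw -19.747901019886
```

Call:
{"name": "move_arm", "arguments": {
  "plan": "1 0.554 -0.044 -0.042 -20; 1 0.554 -0.044 -0.042 -20; 1 0.554 -0.044 -0.042 -20; 1 0.554 -0.044 -0.042 -20; 1 0.554 -0.044 -0.042 -20"
}}

```text
time_s: 1.15
ee_pos: [0.3658, -0.0557, 0.277]
eef_rot: [2.425, 1.997, 0.001]
wrist_force: [1.3, -1.3, 0.3]
opening: 0.0853
finger_force: 0.0
```

```bash
python3 -c "
from h import *
shift([.5,.22,.30],-11)"
```

```text
t 1.15 pos [ 0.3658 -0.0557  0.277 ] az -11.05 q6 92.4 shift mm [296.3  78.8 -22.9] yaw -0.05385411646724947
```

Call:
{"name": "move_arm", "arguments": {
  "plan": "1 0.296 0.079 -0.023 0; 1 0.296 0.079 -0.023 0; 1 0.296 0.079 -0.023 0; 1 0.296 0.079 -0.023 0; 1 0.296 0.079 -0.023 0"
}}

```text
time_s: 1.65
ee_pos: [0.4751, 0.1686, 0.2955]
eef_rot: [2.424, 1.998, 0.0]
wrist_force: [1.5, -1.5, -0.2]
opening: 0.0854
finger_force: 0.0
```

Call:
{"name": "move_arm", "arguments": {
  "plan": "1 0.06 0.015 -0.005 0; 1 0.06 0.015 -0.005 0; 1 0.06 0.015 -0.005 0"
}}

```text
time_s: 1.95
ee_pos: [0.5013, 0.224, 0.2994]
eef_rot: [-2.422, -2.0, 0.002]
wrist_force: [-1.0, -0.6, 0.8]
opening: 0.0855
finger_force: 0.0
```

```bash
python3 -c "
from h import *
shift([.505,.228,.30],-11)
f,K,Rc,p=cam('wrist'); np.savez('w1.npz',f=f,K=K,Rc=Rc,p=p); save(f,'w1.png',k=1.5)
print(p,proj(K,Rc,p,[.505,.228,.156]),proj(K,Rc,p,[.505,.228,.13]))"
```

```text
t 1.95 pos [0.5013 0.224  0.2994] az -10.91 q6 125.0 shift mm [ 4.6  2.9 -0.6] yaw 0.09405031973486189
[0.51550656 0.29719102 0.43418134] [259.05658571 171.29021517] [258.79870804 164.38192613]
```

View pics/w1.png

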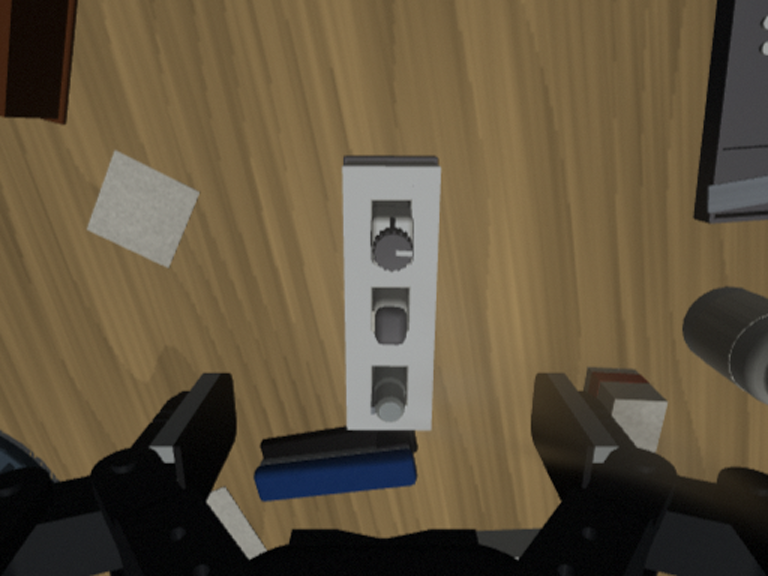

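The wrist view shows the knob top at (392,250) with its white line pointing right, at about 95° clockwise from the black index at (392,222). The stand's sides run vertical in the picture, so the tool is aligned with the stand.

```bash
python3 -c "
from h import *
w=np.load('w1.npz');K,Rc,p=w['K'],w['Rc'],w['p']
X=onz(K,Rc,p,(392/1.5,250/1.5),.156);print(X)
for e in [((343,165),(347,430)),((440,165),(433,430))]:
  a,b=[onz(K,Rc,p,(u/1.5,v/1.5),.066) for u,v in e];print(a,b,np.degrees(np.arctan2(-(a-b)[0],(a-b)[1])))
# grasp point at z .147 -> TCP z .136
shift([X[0],X[1],.137],-11)
"
```

```text
[0.50762749 0.23157708 0.156     ]
[0.48238072 0.27749282 0.066     ] [0.44007448 0.06646875 0.066     ] -11.336411448760625
[0.549746   0.26453143 0.066     ] [0.5103325  0.05301287 0.066     ] -10.555208181207794
t 2.0 pos [0.5007 0.2226 0.2997] az -10.97 q6 124.9 shift mm [ 10.3   5.3 162.7] yaw 0.02591874849412079
```

Call:
{"name": "move_arm", "arguments": {
  "plan": "0 0.010 0.005 0.05 0; 0 0.010 0.005 0.10 0; 0 0.010 0.005 0.14 0; 0 0.010 0.005 0.158 0; 0 0.010 0.005 0.158 0"
}}

```text
time_s: 2.5
ee_pos: [0.5055, 0.2287, 0.1401]
eef_rot: [-2.426, -1.994, 0.008]
wrist_force: [-0.4, 0.3, 0.2]
opening: 0.0425
finger_force: 0.0
```

```bash
python3 -c "
from h import *
shift([.508,.231,.141],-11)
f,K,Rc,p=cam('wrist');save(f,'w2.png',k=1.2)
"
```

```text
t 2.5 pos [0.5055 0.2287 0.1401] az -11.15 q6 125.5 shift mm [ 2.7  2.  -0.9] yaw -0.14832927589148426
```

View pics/w2.png

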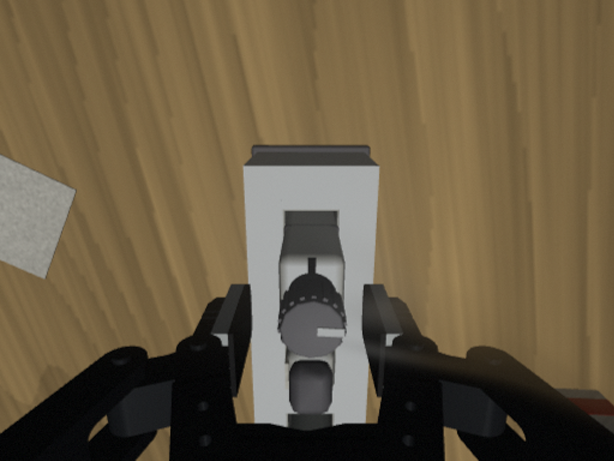

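The knob sits between the pads, with its line pointing right and slightly down (dose about 95°). I'll shift 2 mm, close and turn anticlockwise.

Call:
{"name": "move_arm", "arguments": {
  "plan": "0 0.0025 0.002 -0.002 0; -1 0.0025 0.002 -0.002 0; -1 0.0025 0.002 -0.002 0; -1 0.0025 0.002 -0.002 0; -1 0.0025 0.002 -0.002 0",
  "newtons": 25
}}

```text
time_s: 3.05
ee_pos: [0.5106, 0.2335, 0.1451]
eef_rot: [2.425, 1.997, 0.002]
wrist_force: [0.9, 0.4, 3.5]
opening: 0.0207
finger_force: 24.9
```

Call:
{"name": "move_arm", "arguments": {
  "plan": "-1 0 0 0 -8; -1 0 0 0 -16; -1 0 0 0 -24; -1 0 0 0 -32; -1 0 0 0 -40"
}}

```text
time_s: 3.55
ee_pos: [0.5098, 0.2335, 0.1448]
eef_rot: [-1.587, -2.71, -0.0]
wrist_force: [-3.1, -0.0, 5.4]
opening: 0.0208
finger_force: 25.2
```

```bash
python3 -c "
from h import *
shift([.508,.231,.142],-11);print(observe()['moment'],observe()['opening'])
"
```

```text
t 3.55 pos [0.5098 0.2335 0.1448] az 29.29 q6 85.3 shift mm [-1.3 -2.8  2.8] yaw 40.29387994452077
[0.12462305 0.75907532 0.00699111] 0.0208208805776067
```

Call:
{"name": "move_arm", "arguments": {
  "plan": "-1 0 0 0 -8; -1 0 0 0 -16; -1 0 0 0 -24; -1 0 0 0 -32; -1 0 0 0 -40"
}}

```text
time_s: 4.05
ee_pos: [0.5094, 0.2332, 0.1446]
eef_rot: [-0.565, -3.089, 0.0]
wrist_force: [-3.6, 0.0, 5.4]
opening: 0.0205
finger_force: 25.1
```

```bash
python3 -c "
from h import *
shift([.508,.231,.142],-11);print(observe()['moment'],observe()['wrist_force'])
"
```

```text
t 4.05 pos [0.5094 0.2332 0.1446] az 69.29 q6 45.3 shift mm [ 0.5 -2.5  2.6] yaw 80.28668208468874
[-0.0490295   0.94102887 -0.00674833] [-3.61426054  0.049002    5.40322485]
```

Call:
{"name": "move_arm", "arguments": {
  "plan": "-1 0 0 0 -4; -1 0 0 0 -8; -1 0 0 0 -12"
}}

```text
time_s: 4.35
ee_pos: [0.5093, 0.2332, 0.1445]
eef_rot: [-0.243, -3.131, 0.0]
wrist_force: [-3.9, -1.6, 5.4]
opening: 0.0207
finger_force: 25.0
```

```bash
python3 -c "
from h import *
shift([.508,.231,.142],-11);print(observe()['moment'],observe()['wrist_force'])
f,K,Rc,p=cam('wrist');save(f,'w3.png',(120,120,400,384),2.2)
"
```

```text
t 4.35 pos [0.5093 0.2332 0.1445] az 81.13 q6 33.5 shift mm [ 0.9 -2.3  2.5] yaw 92.127770367776
[-0.02398284  0.9310808  -0.11075947] [-3.9495051  -1.59688708  5.43886246]
```

View pics/w3.png

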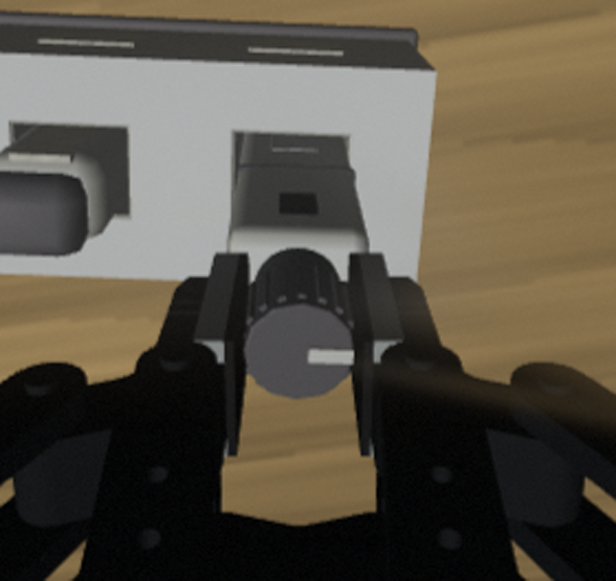

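The line now points right towards the stand's +y end, and the torque is rising at about 92° of turn. I'll press a little further to make sure it is on the stop.

Call:
{"name": "move_arm", "arguments": {
  "plan": "-1 0 0 0 -3; -1 0 0 0 -6; -1 0 0 0 -8; -1 0 0 0 -8"
}}

```text
time_s: 4.8
ee_pos: [0.5097, 0.2329, 0.1444]
eef_rot: [-0.028, -3.141, 0.001]
wrist_force: [-4.1, -2.9, 3.8]
opening: 0.0209
finger_force: 24.9
```

```bash
python3 -c "
from h import *
shift([.508,.231,.142],-11);print(observe()['moment'],observe()['wrist_force'])
"
```

```text
t 4.8 pos [0.5097 0.2329 0.1444] az 88.96 q6 25.6 shift mm [ 1.7 -2.   2.4] yaw 99.9642089275865
[-0.41692055  0.52414926 -0.12197408] [-4.10958045 -2.87753004  3.79344249]
```

Call:
{"name": "move_arm", "arguments": {
  "plan": "0 0 0 0 0; 0 0 0 0 0; 0 0 0 -0.05 0; 0 0 0 -0.08 0; 0 0 0 -0.08 -5"
}}

```text
time_s: 5.3
ee_pos: [0.5122, 0.2342, 0.2288]
eef_rot: [-0.108, 3.133, 0.005]
wrist_force: [0.0, 1.8, -0.6]
opening: 0.0427
finger_force: 0.0
```

```bash
python3 -c "
from h import *
shift([.508,.231,.226],168.8);print(observe()['wrist_force'],observe()['moment'])
f,K,Rc,p=cam('wrist');np.savez('w4.npz',f=f,K=K,Rc=Rc,p=p);c=proj(K,Rc,p,[.508,.231,.14]).astype(int);print(c);save(f,'w4.png',(c[0]-70,c[1]-60,c[0]+70,c[1]+60),5)
"
```

```text
t 5.3 pos [0.5122 0.2342 0.2288] az 93.95 q6 20.6 shift mm [ 4.5 -2.9  2.7] yaw -74.84926634111685
[ 0.01533303  1.79213807 -0.60983783] [-0.04117809 -0.03302072  0.05863655]
[251 190]
```

View pics/w4.png

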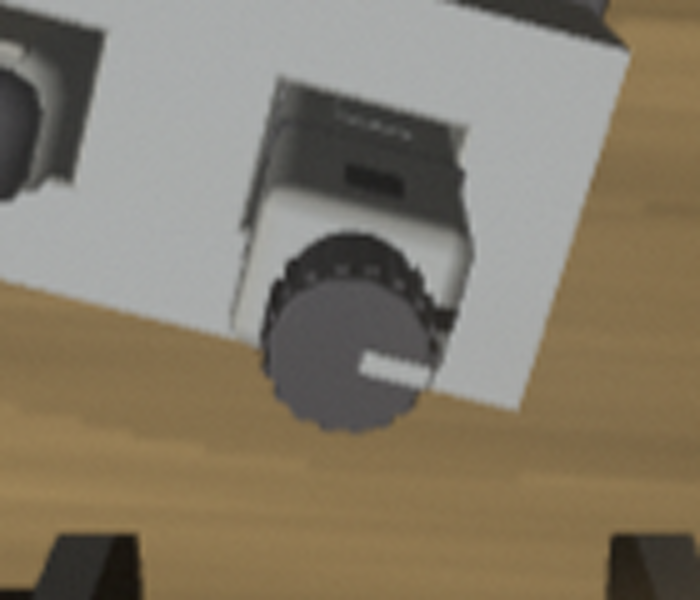

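The white line is parallel to the stand's long edge (14.4° against 13.8° in the image) and points to the +y index. Together with the stop felt earlier, that puts the dose at zero. Next I'll grip the pen body with the tool at az 168.8.

```bash
python3 -c "
from h import *
shift([.5095,.2325,.228],168.8)"
```

```text
t 5.35 pos [0.5115 0.2339 0.2267] az 94.38 q6 20.2 shift mm [ 2.1 -1.3 -1.3] yaw -74.42080763320214
```

Call:
{"name": "move_arm", "arguments": {
  "plan": "0.3 0.002 -0.003 0 -75; 0.3 0.002 -0.003 0 -75; 0.3 0.002 -0.003 0 -75; 0.3 0.002 -0.003 0 -75; 0.3 0.002 -0.003 0 -75"
}}

```text
time_s: 5.85
ee_pos: [0.5083, 0.2301, 0.2236]
eef_rot: [1.256, -2.878, -0.0]
wrist_force: [-0.5, 0.5, 0.2]
opening: 0.0553
finger_force: 0.0
```

```bash
python3 -c "
from h import *
shift([.5095,.2325,.228],168.8)"
```

```text
t 5.85 pos [0.5083 0.2301 0.2236] az 137.16 q6 -22.8 shift mm [-2.6  0.8 -4.4] yaw -31.64102703061363
```

Call:
{"name": "move_arm", "arguments": {
  "plan": "0.3 -0.0015 0.001 0 -31.6; 0.3 -0.0015 0.001 0 -31.6; 0.3 -0.0015 0.001 0 -31.6; 0.3 -0.0015 0.001 0 -31.6; 0.3 -0.0015 0.001 0 -31.6"
}}

```text
time_s: 6.35
ee_pos: [0.5086, 0.2319, 0.2237]
eef_rot: [1.987, -2.432, -0.001]
wrist_force: [-0.5, -0.4, 0.1]
opening: 0.0559
finger_force: 0.0
```

```bash
python3 -c "
from h import *
shift([.5095,.2325,.103],168.8)"
```

```text
t 6.35 pos [0.5086 0.2319 0.2237] az 168.51 q6 -54.0 shift mm [ -0.9  -0.9 120.7] yaw -0.2928476233200854
```

Call:
{"name": "move_arm", "arguments": {
  "plan": "0.3 -0.001 -0.001 0.05 -0.3; 0.3 -0.001 -0.001 0.10 -0.3; 0.3 -0.001 -0.001 0.12 -0.3; 0.3 -0.001 -0.001 0.12 -0.3; -1 -0.001 -0.001 0.12 -0.3",
  "newtons": 25
}}

```text
time_s: 6.85
ee_pos: [0.5101, 0.2328, 0.1048]
eef_rot: [1.991, -2.43, -0.0]
wrist_force: [0.8, 0.8, 1.4]
opening: 0.0425
finger_force: 0.0
```

Call:
{"name": "move_arm", "arguments": {
  "plan": "-1 0 0 0 0; -1 0 0 0 0; -1 0 0 0 0"
}}

```text
time_s: 7.15
ee_pos: [0.5104, 0.2331, 0.1058]
eef_rot: [-1.993, 2.426, 0.0]
wrist_force: [-2.0, 0.2, 3.1]
opening: 0.0254
finger_force: 24.8
```

```bash
python3 -c "
from h import *
shift([.5095,.2325,.103],168.8)"
```

```text
t 7.15 pos [0.5104 0.2331 0.1058] az 168.8 q6 -54.3 shift mm [0.8 0.8 2.8] yaw -0.001157903772877944
```

The pen is gripped. The moves have no tilt, so I'll pivot the pen in the pads. I'll lift it until only the guard is in the socket, then drag along tool +x so the socket wall swings the pen about the closing axis by 18°.

Call:
{"name": "move_arm", "arguments": {
  "plan": "-1 0 0 -0.02 0; -1 0 0 -0.04 0; -1 0 0 -0.05 0; -1 0 0 -0.05 0"
}}

```text
time_s: 7.55
ee_pos: [0.5111, 0.233, 0.156]
eef_rot: [-1.992, 2.425, -0.002]
wrist_force: [0.5, -0.4, -0.6]
opening: 0.0258
finger_force: 26.3
```

Call:
{"name": "move_arm", "arguments": {
  "plan": "-1 0.010 0 0 0; -1 0.018 0 0 0; -1 0.026 0 0 0; -1 0.033 0 0 0; -1 0.039 0 0 0"
}}

```text
time_s: 8.05
ee_pos: [0.502, 0.1937, 0.1541]
eef_rot: [1.994, -2.427, -0.001]
wrist_force: [0.1, 4.4, -1.1]
opening: 0.0256
finger_force: 26.4
```

```bash
python3 -c "
from h import *
M=shift([.5095,.2325,.103],168.8);s=observe();print('F tool',M.T@s['wrist_force'],M.T@s['moment'],s['opening'])
f,K,Rc,p=cam('side');np.savez('s5.npz',f=f,K=K,Rc=Rc,p=p);f2,K2,R2,p2=cam('wrist');np.savez('w5.npz',f=f2,K=K2,Rc=R2,p=p2)
c=proj(K,Rc,p,[.505,.22,.12]).astype(int);print(c)
a=cv2.resize(f[c[1]-60:c[1]+60,c[0]-45:c[0]+45],None,fx=5,fy=5,interpolation=cv2.INTER_CUBIC)
b=cv2.resize(f2[150:384,130:382],(350,325));o=np.zeros((600,800,3),np.uint8);o[:,:450]=a;o[:325,450:]=b;save(o,'p5.png')
"
```

```text
t 8.05 pos [0.502  0.1937 0.1541] az 168.79 q6 -57.7 shift mm [-39.5   0.2  51.1] yaw -0.00543793260587222
F tool [-4.31930531  0.75113605  1.07212291] [-0.04626487 -0.92282366  0.00522595] 0.025639637929303533
[234 238]
```

View pics/p5.png

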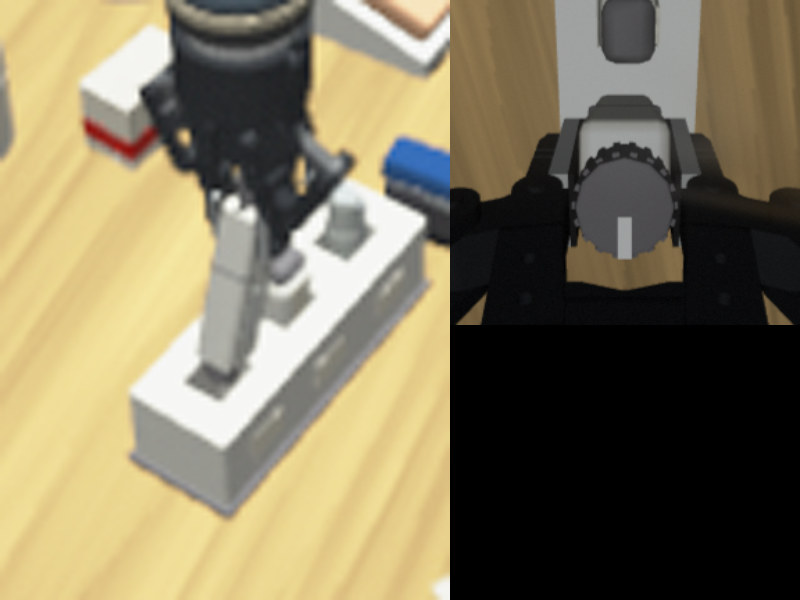

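The side crop shows the pen pivoted with its guard held by the socket at (215,375). The wrist inset shows the knob line still pointing to the pen's +y at (625,240), so the dose is still zero. Now I'll lift and travel to the pad.

Call:
{"name": "move_arm", "arguments": {
  "plan": "-1 0 0 -0.02 0; -1 0 0 -0.06 0; -1 0 0 -0.11 0; -1 0.05 0 -0.11 8; -1 0.1 0 -0.11 16"
}}

```text
time_s: 8.65
ee_pos: [0.4835, 0.0959, 0.2657]
eef_rot: [-1.633, 2.682, -0.003]
wrist_force: [1.2, 0.3, -0.6]
opening: 0.0254
finger_force: 26.5
```

```bash
python3 -c "
from h import *
M=shift([.506,-.242,.26],82)"
```

```text
t 8.65 pos [0.4835 0.0959 0.2657] az 152.67 q6 -51.4 shift mm [ 289.8 -175.1    5.9] yaw 70.6688197561736
```

Call:
{"name": "move_arm", "arguments": {
  "plan": "-1 0.29 -0.175 0.005 70; -1 0.29 -0.175 0.005 70; -1 0.29 -0.175 0.005 70; -1 0.29 -0.175 0.005 70; -1 0.29 -0.175 0.005 70"
}}

```text
time_s: 9.15
ee_pos: [0.4993, -0.1554, 0.2606]
eef_rot: [0.531, -3.095, 0.001]
wrist_force: [1.6, 1.2, -0.1]
opening: 0.0256
finger_force: 26.5
```

```bash
python3 -c "
from h import *
M=shift([.506,-.242,.26],82)"
```

```text
t 9.15 pos [ 0.4993 -0.1554  0.2606] az 109.48 q6 -36.7 shift mm [ 22.5 -83.9   0.7] yaw 27.478474594210155
```

Call:
{"name": "move_arm", "arguments": {
  "plan": "-1 0.0225 -0.084 0 27.5; -1 0.0225 -0.084 0 27.5; -1 0.0225 -0.084 0 27.5; -1 0.0225 -0.084 0 27.5; -1 0.0225 -0.084 0 27.5"
}}

```text
time_s: 9.65
ee_pos: [0.507, -0.2395, 0.2604]
eef_rot: [-0.206, -3.134, -0.0]
wrist_force: [0.2, 0.3, -2.2]
opening: 0.0255
finger_force: 26.5
```

```bash
python3 -c "
from h import *
M=shift([.506,-.242,.182],82)
s=observe();n=np.array([-.306,.043,.951]);end=s['ee_pos']+[0,0,.011]-.110*n
o=np.zeros((384*1,1024,3),np.uint8)
for i,nm in enumerate(('side','wrist')):
  f,K,Rc,p=cam(nm);np.savez(nm[0]+'6.npz',f=f,K=K,Rc=Rc,p=p)
  print(nm,'spot',proj(K,Rc,p,[.549,-.248,.06]),'end',proj(K,Rc,p,end),'knobtop',proj(K,Rc,p,end+.15*n))
  o[:,512*i:512*i+512]=f
f=np.load('s6.npz')['f'];a=cv2.resize(f[95:215,225:335],(440,480));b=np.load('w6.npz')['f'];b=cv2.resize(b[100:],(360,200));c=np.zeros((480,800,3),np.uint8);c[:,:440]=a;c[:200,440:]=b;save(c,'p6.png')
"
```

```text
t 9.65 pos [ 0.507  -0.2395  0.2604] az 82.49 q6 -17.8 shift mm [ 0.6 -2.6 78.4] yaw 0.49301308341506456
side spot [278.29850382 156.83418371] end [281.14454759 134.65475823] knobtop [295.19150562 103.58152661]
wrist spot [252.47713811 202.63146534] end [254.84397586 239.17054648] knobtop [255.6096718  305.04038092]
```

View pics/p6.png

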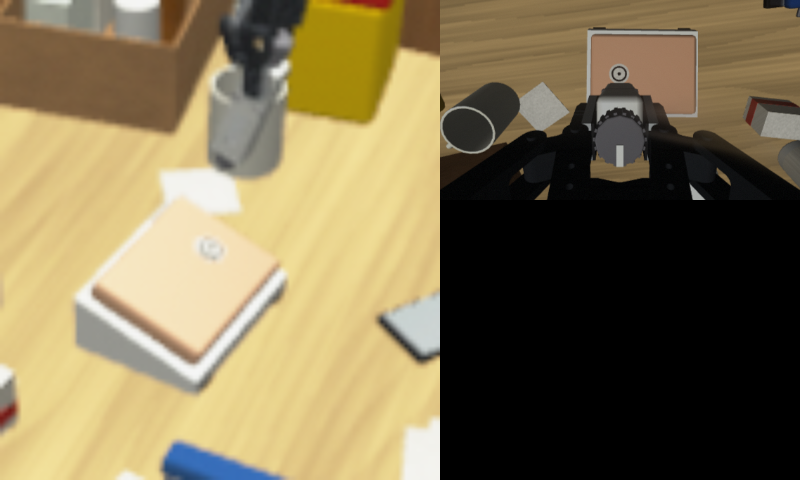

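The side crop shows the guard end at (225,163), which is native (281,136) against a predicted (281,135), so the tilt is about 18°. The wrist inset shows the sticker clear at (619,73). I'll refine the spot and pad yaw from that image.

```bash
python3 -c "
from h import *
w=np.load('w6.npz');f,K,Rc,p=[w[k] for k in('f','K','Rc','p')]
x0,y0=240,188;c=cv2.cvtColor(f,cv2.COLOR_RGB2HSV)[y0:222,x0:270]
m=((c[...,1]<60)).astype(np.uint8); cs=max(cv2.findContours(m,0,2)[0],key=cv2.contourArea);(u,v),r=cv2.minEnclosingCircle(cs);e=cv2.minAreaRect(cs);print(u+x0,v+y0,r,e)
X=onz(K,Rc,p,(e[0][0]+x0,e[0][1]+y0),.06);print('spot',X)
h=cv2.cvtColor(f,cv2.COLOR_RGB2HSV);m=((h[...,0]<14)&(h[...,1]>80)&(h[...,2]>110)).astype(np.uint8)
n,l,st,ce=cv2.connectedComponentsWithStats(m);i=1+np.argmax(st[1:,4]);print(st[i])
xs=np.arange(st[i,0]+15,st[i,0]+st[i,2]-15);ys=[np.argmax(l[:,x]==i) for x in xs];a,b=np.polyfit(xs,ys,1)
A,B=[onz(K,Rc,p,(x,a*x+b),.079) for x in(xs[0],xs[-1])];d=A-B;print('pad y az',np.degrees(np.arctan2(d[1],d[0])),A,B)
w=np.load('s6.npz');f,K,Rc,p=[w[k] for k in('f','K','Rc','p')]
print('side pred spot',proj(K,Rc,p,X))
c=f[150:164,270:288];h=cv2.cvtColor(c,cv2.COLOR_RGB2HSV);cs=max(cv2.findContours((h[...,1]<55).astype(np.uint8),0,2)[0],key=cv2.contourArea);e=cv2.minAreaRect(cs);print('side seen',e[0][0]+270,e[0][1]+150)
"
```

```text
254.5 209.15517234802246 18.72307777404785 ((14.5, 18.0), (30.0, 29.0), 90.0)
spot [ 0.55299153 -0.24638305  0.06      ]
[  214   150   150   112 12222]
pad y az -98.00391068720364 [ 0.48783074 -0.26209195  0.079     ] [ 0.50348528 -0.15075927  0.079     ]
side pred spot [277.15037742 156.81961424]
side seen 277.0 156.5
```

```bash
python3 -c "
from h import *
w=np.load('w6.npz');f,K,Rc,p=[w[k] for k in('f','K','Rc','p')]
c=cv2.cvtColor(f,cv2.COLOR_RGB2HSV)[188:222,238:272]
m=(c[...,1]<70).astype(np.uint8)
n,l,st,ce=cv2.connectedComponentsWithStats(m)
print(st.tolist(),ce.round(1).tolist())
print('\n'.join(''.join('.#'[v] for v in r) for r in m))
"
```

```text
[[0, 0, 34, 32, 389], [0, 2, 34, 32, 767]] [[16.7, 12.2], [16.4, 18.7]]
..................................
..................................
..............#####...............
...........############...........
.........###############..........
........##################........
.......####################.......
......#######..#############......
.....######.#########.#######.....
....#########################.....
....##########################....
...###########################....
...######################.#####...
...######################.#####...
...############################...
..#############################...
..####.#########.##############...
..########################.####...
...############################...
...############################...
...############################...
...############################...
...###########################....
....##########################....
....#########################.....
.....#######################......
......#########.############......
.......####################.......
........#################.........
.........###############..........
.....#########################....
..################################
##################################
##################################
```

```bash
python3 -c "
from h import *
w=np.load('w6.npz');K,Rc,p=[w[k] for k in('K','Rc','p')]
X=onz(K,Rc,p,(254.4,204),.06);print('wrist spot',X)
w=np.load('s6.npz');f,Ks,Rs,ps=[w[k] for k in('f','K','Rc','p')]
print('side spot',onz(Ks,Rs,ps,(277,156.5),.06))
S=np.array([.550,-.2475,.06]);t=np.radians(18);n=np.array([-np.sin(t)*np.cos(np.radians(8)),np.sin(t)*np.sin(np.radians(8)),np.cos(t)])
for g in(.03,.012):
  T=S+(.11+g)*n-[0,0,.011];print(T);shift(T,82)
s=observe();G=s['ee_pos']+[0,0,.011]
for d in(14,16,18,20):
  t=np.radians(d);m=np.array([-np.sin(t)*np.cos(np.radians(8)),np.sin(t)*np.sin(np.radians(8)),np.cos(t)]);print(d,proj(Ks,Rs,ps,G-.11*m),proj(K,Rc,p,G+.04*m))
g=cv2.cvtColor(f,cv2.COLOR_RGB2GRAY)[120:142,272:296];print(g)
"
```

```text
wrist spot [ 0.55076756 -0.24619817  0.06      ]
side spot [ 0.55420215 -0.24794023  0.06      ]
[ 0.50715865 -0.24147904  0.18214791]
t 9.75 pos [ 0.5073 -0.239   0.2608] az 82.59 q6 -17.8 shift mm [-0.2 -2.5 78.6] yaw 0.5927411336750765
[ 0.51266682 -0.24225316  0.16502889]
t 9.75 pos [ 0.5073 -0.239   0.2608] az 82.59 q6 -17.8 shift mm [-5.8 -2.6 95.7] yaw 0.5927411336750765
14 [282.80014636 135.75679634] [257.50035165 315.88545837]
16 [281.89811024 135.21026645] [257.54887604 311.23169919]
18 [281.00745113 134.63793381] [257.59591608 306.51347546]
20 [280.12905653 134.04041045] [257.64134595 301.74340941]
[[149 201 206 207 197 154 129 141 164 178 165 143 138 143 144 135 129 125
  127 127 112 123 147 114]
 [175 205 208 208 199 154 129 136 139 144 156 149 149 149 149 144 137 145
  139 124 106 117 122 118]
 [197 208 208 210 200 156 130 135 140 143 148 149 150 150 149 146 136 139
  137 114 109 124 121 122]
 [206 209 210 210 198 146 131 136 141 145 148 150 150 150 149 148 146 135
  117 108 119 126 120 126]
 [207 209 210 211 196 137 130 137 143 148 149 148 150 148 148 148 148 136
  107
[... 1039 characters left out ...]
96 199 200 191 145 124  92  77  80 104 130 140 128 135 139 137 133
  131 128 124 120 136 188]
 [196 198 200 202 205 195 157 117  85  72  77 110 142 138 142 139 136 133
  130 128 123 123 159 207]
 [225 230 231 232 233 233 218 163 122 118 119 133 143 143 142 139 136 134
  130 127 132 160 196 213]
 [240 241 241 242 242 242 239 229 217 194 157 144 143 141 141 138 136 133
  138 152 166 202 213 213]
 [242 242 242 242 242 242 243 243 241 235 219 186 180 166 163 160 160 168
  184 194 201 213 213 214]
 [242 242 242 242 242 242 243 243 243 242 241 230 214 206 201 198 197 200
  208 210 212 213 214 215]
 [243 243 243 243 243 243 243 243 243 242 242 239 219 217 213 212 209 208
  210 212 213 213 214 215]]
```

Call:
{"name": "move_arm", "arguments": {
  "plan": "-1 0 -0.0026 0.04 -0.6; -1 0 -0.0026 0.075 0; -1 -0.003 -0.0026 0.087 0.6; -1 -0.006 -0.0026 0.0955 0.6; -1 -0.006 -0.0026 0.0955 0.6"
}}

```text
time_s: 10.25
ee_pos: [0.5137, -0.2428, 0.1653]
eef_rot: [-0.223, -3.134, -0.0]
wrist_force: [0.2, -0.7, -0.8]
opening: 0.0258
finger_force: 26.4
```

```bash
python3 -c "
from h import *
M=shift([.5127,-.2423,.165],82)
s=observe();t=np.radians(18);n=np.array([-np.sin(t)*np.cos(np.radians(8)),np.sin(t)*np.sin(np.radians(8)),np.cos(t)])
E=s['ee_pos']+[0,0,.011]-.11*n
f,K,Rc,p=cam('side');np.savez('s7.npz',f=f,K=K,Rc=Rc,p=p);print('end',E,proj(K,Rc,p,E),'spot',proj(K,Rc,p,[.5505,-.2475,.06]))
a=cv2.resize(f[110:180,240:320],None,fx=8,fy=8,interpolation=cv2.INTER_CUBIC)
save(a,'p7.png')
"
```

```text
t 10.25 pos [ 0.5137 -0.2428  0.1653] az 81.84 q6 -17.1 shift mm [1.1 0.4 0.3] yaw -0.15623288740135877
end [ 0.54736604 -0.24754396  0.07167162] [278.77191329 154.57175043] spot [277.87738871 156.81212342]
```

View pics/p7.png

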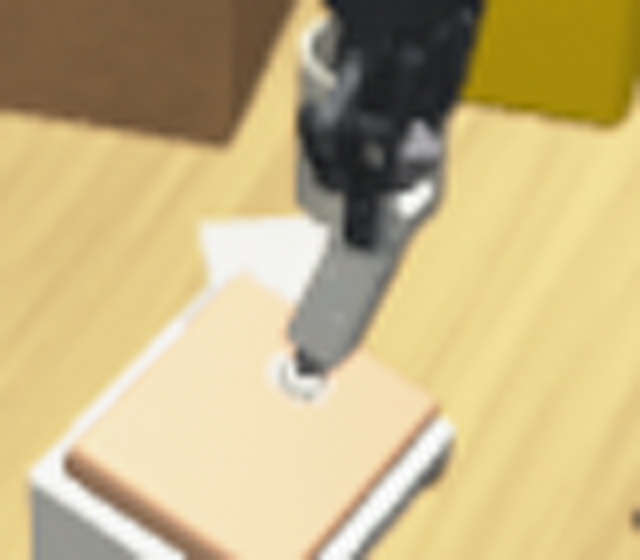

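The side crop shows the guard end at (312,368) just above the sticker at (300,378), which fits a standoff of about 12 mm along the normal. I'll now advance along the pen axis, with direction −0.309 in tool x and +0.951 in tool z.

Call:
{"name": "move_arm", "arguments": {
  "plan": "-1 -0.0012 0 0.0038 0; -1 -0.0025 0 0.0076 0; -1 -0.0037 0 0.0114 0; -1 -0.0043 0 0.0133 0; -1 -0.0043 0 0.0133 0"
}}

```text
time_s: 10.8
ee_pos: [0.5177, -0.2439, 0.1522]
eef_rot: [0.226, 3.133, -0.0]
wrist_force: [-0.2, -0.1, 4.9]
opening: 0.0257
finger_force: 27.2
```

```bash
cat > chk.py <<'E'
from h import *
M=shift([.5127,-.2423,.165],82)
F=np.mean([observe()['wrist_force'] for _ in range(5)],0);s=observe();t=np.radians(18);n=np.array([-np.sin(t)*np.cos(np.radians(8)),np.sin(t)*np.sin(np.radians(8)),np.cos(t)])
E=s['ee_pos']+[0,0,.011]-.11*n
print('axial F',F@n,'F tool',M.T@F,'mom',M.T@s['moment'],'gap to spot along n',(E-[.5505,-.2475,.06])@n,'lateral',E-[.5505,-.2475,.06]-n*((E-[.5505,-.2475,.06])@n))
E
python3 chk.py
```

```text
t 10.8 pos [ 0.5177 -0.2439  0.1522] az 81.75 q6 -17.0 shift mm [  5.2   0.9 -12.8] yaw -0.2546202952647718
axial F 4.714772523297175 F tool [ 0.22083632 -0.08577713 -4.88426056] mom [ 0.00402908 -0.11818691  0.02996912] gap to spot along n -0.0016452463753512847 lateral [ 0.00036686 -0.00106553  0.00016622]
```

Call:
{"name": "move_arm", "arguments": {
  "plan": "-1 -0.0006 0 0.0019 0; -1 -0.0012 0 0.0038 0; -1 -0.0012 0 0.0038 0; -1 -0.0012 0 0.0038 0"
}}

```text
time_s: 11.2
ee_pos: [0.5188, -0.2441, 0.1486]
eef_rot: [0.226, 3.132, -0.001]
wrist_force: [-1.0, -0.2, 6.0]
opening: 0.0253
finger_force: 27.4
```

```bash
python3 chk.py; python3 -c "
from h import *
f,K,Rc,p=cam('side');a=cv2.resize(f[120:175,250:310],None,fx=10,fy=10,interpolation=cv2.INTER_CUBIC)
save(a,'p8.png')"
```

```text
t 11.2 pos [ 0.5188 -0.2441  0.1486] az 81.74 q6 -16.9 shift mm [  6.3   0.9 -16.4] yaw -0.2559258153786459
axial F 6.030455085599375 F tool [ 0.95125884 -0.31564205 -6.03012048] mom [-0.01629908 -0.02228653 -0.02974729] gap to spot along n -0.0054009171374253895 lateral [ 0.00034758 -0.00105919  0.00015973]
```

View pics/p8.png

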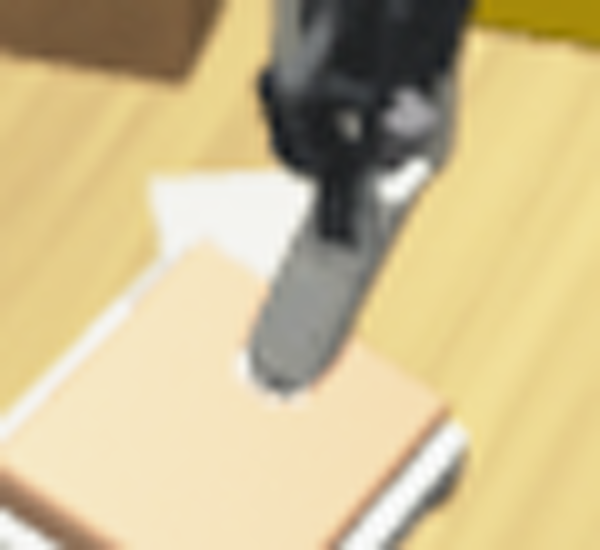

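The side crop shows the guard mostly in and the pen square on the slope at (283,375). It sits about 0.5 px off the sticker centre at (275,372), roughly 1.5 mm down-slope. I'll back off, correct 1.5 mm up-slope and press again, 1.3 mm deeper.

Call:
{"name": "move_arm", "arguments": {
  "plan": "-1 0.0037 0 -0.0114 0.2; -1 0.0022 0 -0.0119 0.2; -1 0.0010 0 -0.0080 -0.2; -1 -0.0003 0 -0.0040 -0.2; -1 -0.0015 0 -0.0003 -0.2"
}}

```text
time_s: 11.75
ee_pos: [0.5202, -0.2441, 0.1481]
eef_rot: [0.22, 3.134, 0.0]
wrist_force: [-1.3, 0.1, 7.1]
opening: 0.0257
finger_force: 27.4
```

Call:
{"name": "move_arm", "arguments": {
  "plan": "-1 -0.0003 0 0.0010 0; -1 -0.0003 0 0.0010 0; -1 -0.0003 0 0.0010 0; -1 -0.0003 0 0.0010 0"
}}

```text
time_s: 12.15
ee_pos: [0.5205, -0.2442, 0.1474]
eef_rot: [0.221, 3.134, -0.0]
wrist_force: [-0.9, 0.4, 6.3]
opening: 0.0254
finger_force: 27.5
```

```bash
python3 chk.py; python3 -c "
from h import *
for n in('side','wrist'):
  f,K,Rc,p=cam(n);np.savez(n[0]+'9.npz',f=f)
f=np.load('s9.npz')['f'];w=np.load('w9.npz')['f']
o=np.zeros((550,800,3),np.uint8);o[:,:500]=cv2.resize(f[120:175,255:305],None,fx=10,fy=10,interpolation=cv2.INTER_CUBIC);o[:300,500:]=cv2.resize(w[150:350,156:356],(300,300))
save(o,'p9.png')"
```

```text
t 12.15 pos [ 0.5205 -0.2442  0.1474] az 81.94 q6 -17.1 shift mm [  8.    0.8 -17.6] yaw -0.05559364064757233
axial F 6.256813805313568 F tool [ 0.98098387  0.24489185 -6.25985798] mom [-0.00907955  0.11006663 -0.03155163] gap to spot along n -0.007096846151490134 lateral [ 0.00146061 -0.0011428   0.00052164]
```

View pics/p9.png

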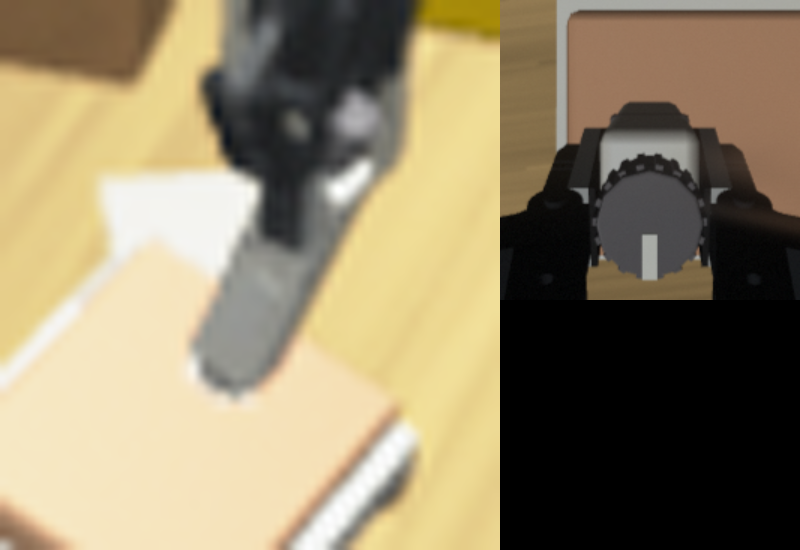

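The dose line still points along the pen's +y, and the guard is nearly in. The force reading leaves the exact travel uncertain, so I'll add 1.5 mm in two steps while checking the force.

Call:
{"name": "move_arm", "arguments": {
  "plan": "-1 -0.0003 0 0.0008 0; -1 -0.0003 0 0.0008 0; -1 -0.0003 0 0.0008 0; -1 -0.0003 0 0.0008 0"
}}

```text
time_s: 12.65
ee_pos: [0.5207, -0.2442, 0.1466]
eef_rot: [0.221, 3.134, -0.0]
wrist_force: [-1.2, -0.5, 7.1]
opening: 0.0256
finger_force: 27.5
```

```bash
python3 chk.py
```

```text
t 12.65 pos [ 0.5207 -0.2442  0.1466] az 81.95 q6 -17.1 shift mm [  8.2   0.8 -18.4] yaw -0.05359341553969443
axial F 7.062761184827931 F tool [ 1.13190607 -0.66439242 -7.05788002] mom [-0.00602385  0.16324911 -0.0555719 ] gap to spot along n -0.007891525159232056 lateral [ 0.00147481 -0.00113821  0.000526  ]
```

Call:
{"name": "move_arm", "arguments": {
  "plan": "-1 -0.0002 0 0.0007 0; -1 -0.0002 0 0.0007 0; -1 -0.0002 0 0.0007 0; -1 -0.0002 0 0.0007 0"
}}

```text
time_s: 13.05
ee_pos: [0.5209, -0.2443, 0.146]
eef_rot: [0.221, 3.134, -0.0]
wrist_force: [-0.7, -0.9, 7.3]
opening: 0.0259
finger_force: 27.7
```

```bash
python3 chk.py
```

```text
t 13.05 pos [ 0.5209 -0.2443  0.146 ] az 81.95 q6 -17.1 shift mm [  8.4   0.8 -19. ] yaw -0.051266712196849085
axial F 7.107128497958685 F tool [ 0.60657918 -0.98758666 -7.27487358] mom [ 0.01422592  0.10415047 -0.06879505] gap to spot along n -0.008582617308170304 lateral [ 0.00147078 -0.00111799  0.00052379]
```

The axial force is 7.1 N, or about 8 N with the pen's weight added. Either reading puts the guard travel at 7.8 mm or more, above the two thirds needed, and not hard on its stop. Handing in.

```bash
python3 -c "
from workcell import *
print(close_job())"
```

```text
the job is handed in; nothing more can be done
None
```

I handed the job in at about 13 s with the dose at its zero stop and the pen held on the pad's sticker, its guard about 8 mm or more in by the force reading; by my measurements it is centred to about 2 mm and square to about 1–2°, but the judge's result was not shown.

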